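# Fit the frosted glass dome on the flash head

### The job

Pick up the frosted white glass dome and set it gently, open end down, over the flash tube of the studio flash head, so that it sits flat inside the raised rim. The glass is thin: grip it lightly and set it down softly, without pressing or dropping it. Leave the amber dome and the camera lens where they are.

Things in the scene. Friction and masses are not known exactly. Their poses are not given: they have to be found in the camera images.
- frosted_dome: Thin frosted white glass cup standing mouth down: 52 mm wide (round), 72 mm high, wall 3 mm, 0.10 to 0.15 kg. Side upright to 60 mm, then rounded to a closed top. Origin: centre of the open lower edge, on the desk; z up. It cracks if the fingers squeeze with over 60 N a side (120 N in all), or if it meets the flash head with over 30 N; 20 to 30 N a side carries it.
- flash_head: Studio flash head: black round housing, 110 mm wide, face up, stands fast. Origin: centre of its underside, on the desk; z up. Flat seat for the dome's edge centred 100 mm above the origin. Round it a grey rim, inner radius 35 mm, outer 41 mm, 6 mm high. In its middle stands the white flash tube, 22 mm wide, 30 mm high above the seat, which ends up inside the dome.
- amber_dome: Bystander: dome of the same shape and size as the frosted one but of amber (orange) glass, loose on the desk. Origin: centre of its lower edge, z up.
- lens: Bystander: black camera lens with a thin red ring, 62 mm in diameter and 75 mm high, loose, standing on its end on the desk. Origin: centre of its underside, z up.
Not all that is in view belongs to the job. Of the things that look like the frosted_dome, take the one that is farthest to the robot's left at the start.

How it is judged:
By the outcome, as a careful person would: the job done as asked, in the order asked, and still so for the second after the job is handed in, with the robot touching nothing.
It also fails if it takes over 38 s, if anything falls off the work surface, if the arm or the gripper's body presses on something with over 40 N, if the wrist force passes 120 N, or if a joint passes its speed limit or range.

### The arm

A 7-joint arm with a two-finger parallel gripper is mounted at the origin on the work surface. World frame = base frame: x ahead of the robot, y to its left, z up, the work surface at z = 0. Lengths are in m, angles in rad, forces in N, time in s.
With the tool pointing down it reaches from about 0.4 to 0.85 m from the base axis. Payload 4.5 kg.
Tool frame: the origin (TCP) lies at the very end of the fingers, on their centre line; the grasp point (between the pads) lies 19 mm behind it (r.grasp_offset is the distance from the TCP to the grasp point, in m); z points along the fingers, y is the line along which they close (so a half turn about z gives the same grasp; the last joint's range is limited). The gripper opens to 85 mm and grips with 20 to 120 N. Pads are 22 mm wide; open, the fingers measure 114 mm over their backs; the gripper's body (76 mm by 85 mm) begins 54 mm behind the grasp point. The pads swing forward as they close: fully open they stand 13 mm farther back than shut.
Start: joints at [-1.292, 0.689, -0.195, 1.565, 0.157, 0.902, -0.215], TCP at [0.151, 0.606, 0.231] pointing down, gripper open.
Joint ranges: [-3.01, 3.01], [-0.46, 2.08], [-1.47, 1.51], [0.13, 2.56], [-1, 4.14], [0.04, 2.09], [-2.66, 2.66]. Speed limits (rad/s): [2.57, 2.57, 3.14, 3.14, 3.14, 3.14, 3.14].

### API

Orientations are given as a unit quaternion [x, y, z, w].
In Python, from workcell import r gives the robot as it stands.
- The arm moves only by the tool move_arm, never from a script. Its argument "targets" is a list of rows, each an object of numbers: "x", "y", "z": the shift along the tool's x, y, z in units of 40 mm (1.0 is 40 mm); "rx", "ry", "rz": the turn, a rotation vector about the tool's x, y, z in units of 5 degrees (1.0 is 5 degrees); "grip": the finger opening in mm, from 0 to 85.4. A call has 1 to 10 rows; each row is the pose to reach, as a shift and turn from the pose commanded when the call began, along the tool's axes at that moment; what a row does not reach only later rows make up. A row lasts 1/12 s, in which the tool goes at most 41.7 mm and 7.16 degrees, less where a joint would pass 70% of its speed; a pose out of reach is approached as far as the arm can. A call with a gripper value outside its range is refused whole. The fingers move at their own pace and stop on an object; "squeeze" is the grip in N (left out, the last holds). Time passes only in rows, so rows that repeat a pose let the fingers close. It gives the time, the measured TCP pose, the force, the opening and the grip force at its end, in the units of the state.
- r.read_state(): the state, without advancing time (a new reading comes with each control period).
- r.capture(name): name is "side" or "top"; returns a dict with "img" (400x640x3 uint8, blue, green, red), "range_z" (400x640 float32, m along the optical axis (not along the pixel's ray), 0 where there is no reading), "fovy" (degrees; the focal length in pixels is half the picture's height over the tangent of half this angle, whatever the lens; pixels are square), "cx", "cy" (the principal point, pixels), "distortion" ([k1, k2, p1, p2, k3] as OpenCV has them; the pictures are not rectified), "origin" and "attitude" of the camera in the world. Camera axes: x right, y up, looking along -z (the intrinsics and any distortion apply to the point x, -y, -z); pixel columns grow to the right and rows downward; lengths in m; the calibration is good to about 2 mm. A picture is of the moment at which its call begins.
- r.sign_off(): hands the job in; it is judged then, once.
The state is a dict: "time": time; "joint_pos": joint angles; "qvel": joint speeds; "effort": joint torques, N m; "eef_pos": TCP position; "orientation": TCP orientation; "force": force on the tool from outside, world axes, zero at the start; "ft_torque": the same for the moment, N m; "opening": finger opening in m; "grip_force": force on a finger pad.
Only numpy, scipy, OpenCV 4.12 (cv2) and the standard library are available. Lean on these libraries where they do the work, as an engineer would, in place of code of your own. Each camera call takes 0.05 s, during which the arm holds its last target. There are 200 camera calls.

## Working session

There is one attempt and no reset: what is moved stays moved. The work goes in short steps, Python scripts to look and compute and a tool call to move; the robot and the scene stay as the last step left them, time stands still between calls to the robot, and variables do not carry over. Pictures are saved under pics/ and viewed, at most 10 in all, crops included, and the job is handed in when it is done.

Besides the shell and the picture viewer there is one more tool, called as name([rows], argument=value, ...), one row to a line, values as JSON. move_arm: Moves the arm, as the interface text tells. Its arguments: {"type":"object","properties":{"targets":{"type":"array","items":{"type":"object","properties":{"x":{"type":"number"},"y":{"type":"number"},"z":{"type":"number"},"rx":{"type":"number"},"ry":{"type":"number"},"rz":{"type":"number"},"grip":{"type":"number"}}}},"squeeze":{"type":"number"}},"required":["targets"]}

```bash
mkdir -p pics
cat > h.py <<'E'
import numpy as np, cv2
from scipy.spatial.transform import Rotation as R
from workcell import r
def cam(n):
    c=r.capture(n); f=200/np.tan(np.radians(c["fovy"])/2)
    c["K"]=np.array([[f,0,c["cx"]],[0,f,c["cy"]],[0,0,1.]])
    c["D"]=np.array(c["distortion"],float); a=np.array(c["attitude"],float)
    c["Rm"]=(R.from_quat(a).as_matrix() if a.size==4 else a.reshape(3,3))@np.diag([1,-1,-1]); c["o"]=np.array(c["origin"],float)
    return c
def rays(c,px):
    u=cv2.undistortPoints(np.array(px,float).reshape(-1,1,2),c["K"],c["D"]).reshape(-1,2)
    return np.c_[u,np.ones(len(u))]@c["Rm"].T     # unit depth along axis
def plane(c,px,z):
    d=rays(c,px); return c["o"]+d*((z-c["o"][2])/d[:,2])[:,None]
def depth(c,px):
    px=np.array(px,int).reshape(-1,2); return c["o"]+rays(c,px)*c["range_z"][px[:,1],px[:,0]][:,None]
def cloud(c,mask):
    v,u=np.nonzero(mask&(c["range_z"]>0)); return depth(c,np.c_[u,v])
E
python3 - <<'E'
from h import *
ims=[]
for n in("side","top"):
    c=cam(n); ims.append(c["img"]); print(n,c["o"],c["attitude"],c["fovy"],c["D"],(c["range_z"]>0).mean())
    cv2.imwrite(f"pics/{n}0.png",c["img"])
s=r.read_state(); print({k:np.round(s[k],3) for k in("time","eef_pos","orientation","opening","force")})
E
```

```text
side [ 0.16706345 -0.7032053   0.9452769 ] [ 0.34223893 -0.06790268 -0.19336796  0.91698995] 45.08314493942206 [-0.06930073  0.          0.          0.          0.        ] 0.99584375
top [ 0.28608888 -0.006061    1.02033295] [-0.06641914  0.06337696  0.71452236 -0.69356301] 51.67782732297054 [-0.08566926  0.          0.          0.          0.        ] 0.9959140625
{'time': np.float64(0.1), 'eef_pos': array([0.151, 0.606, 0.231]), 'orientation': array([ 0.122,  0.993, -0.001, -0.   ]), 'opening': np.float64(0.085), 'force': array([-0.047, -0.797,  0.379])}
```

View pics/side0.png

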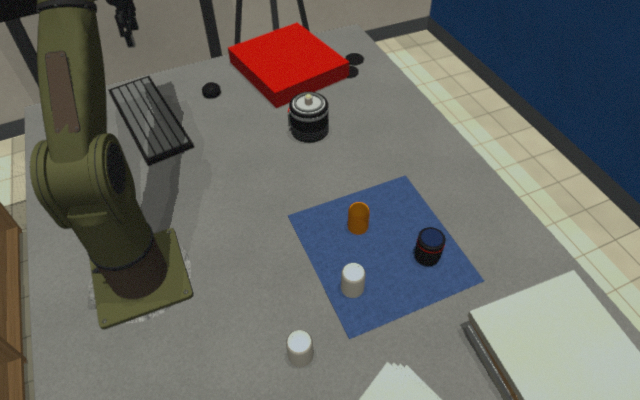

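View pics/top0.png

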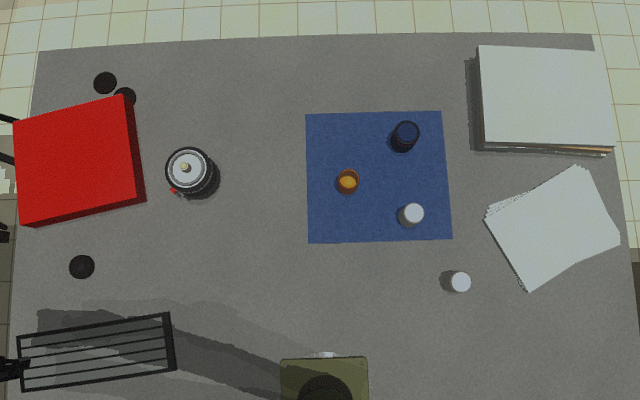

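The side view shows the arm at left, the flash head at (309,115), the amber dome at (358,218), and white domes at (353,280) and (299,348). In the top view (robot's left = image left) the white domes are at (412,214) and (459,282), amber at (348,181), lens at (405,136), and the flash head at (190,172). The target is the white dome on the blue mat at (412,214).

```bash
cat > m.py <<'E'
from h import *
def near(c,p,rad):
    m=np.zeros((400,640),np.uint8); cv2.circle(m,p,rad,1,-1); return m>0
def fit(P):
    A=np.c_[2*P[:,:2],np.ones(len(P))]; s=np.linalg.lstsq(A,(P[:,:2]**2).sum(1),rcond=None)[0]
    return s[:2],np.sqrt(s[2]+s[:2]@s[:2])
if __name__=="__main__":
    S,T=cam("side"),cam("top")
    for nm,a,b in(("white",(353,280),(412,214)),("white2",(299,348),(459,282)),("amber",(358,218),(348,181)),("lens",(430,246),(405,136)),("flash",(309,115),(190,172))):
        for n,c,p in(("side",S,a),("top",T,b)):
            P=cloud(c,near(c,p,34 if nm=="flash" else 22))
            Q=P[(P[:,2]>.02)&(P[:,2]<.2)]
            lo=Q[(Q[:,2]>.015)&(Q[:,2]<(.09 if nm=="flash" else .055))]
            print(nm,n,"maxz %.3f"%np.percentile(Q[:,2],99),"box",np.percentile(Q[:,:2],[1,99],axis=0).round(3).tolist(),"mid",np.percentile(Q[:,:2],[1,99],axis=0).mean(0).round(4),"sidefit",*[np.round(x,4) for x in fit(lo)],len(lo))
    # two-view triangulation of the tops (flash tube tip / dome silhouette tops)
    def tri(a,b):
        da,db=rays(S,[a])[0],rays(T,[b])[0]; s=np.linalg.lstsq(np.c_[da,-db],T["o"]-S["o"],rcond=None)[0]
        pa,pb=S["o"]+s[0]*da,T["o"]+s[1]*db; return ((pa+pb)/2).round(4),np.linalg.norm(pa-pb).round(4)
    print("tube tri",tri((309,98),(184.5,167)),"dome top tri",tri((353,269),(413.5,213.5)))
    for p,c in(((184,167),T),((309,98),S),((413,213),T)): print(depth(c,[p]).round(4))
    cv2.imwrite("pics/crop.png",np.hstack([cv2.resize(S["img"][75:155,269:349],(390,390)),cv2.resize(T["img"][130:210,150:230],(390,390))]))
E
python3 m.py
```

```text
white side maxz 0.074 box [[0.411, -0.249], [0.459, -0.204]] mid [ 0.4349 -0.2266] sidefit [ 0.437  -0.2233] 0.0255 194
white top maxz 0.075 box [[0.406, -0.244], [0.455, -0.198]] mid [ 0.4305 -0.2209] sidefit [ 0.4319 -0.2234] 0.0257 69
white2 side maxz 0.075 box [[0.247, -0.347], [0.296, -0.301]] mid [ 0.2718 -0.3243] sidefit [ 0.2728 -0.3211] 0.0258 183
white2 top maxz 0.076 box [[0.245, -0.342], [0.293, -0.294]] mid [ 0.2691 -0.318 ] sidefit [ 0.2687 -0.3199] 0.0259 84
amber side maxz 0.074 box [[0.498, -0.1], [0.544, -0.055]] mid [ 0.5212 -0.0774] sidefit [ 0.5237 -0.0741] 0.0249 189
amber top maxz 0.075 box [[0.493, -0.096], [0.542, -0.048]] mid [ 0.5174 -0.072 ] sidefit [ 0.5189 -0.073 ] 0.0257 56
lens side maxz 0.079 box [[0.602, -0.251], [0.659, -0.192]] mid [ 0.6306 -0.2212] sidefit [ 0.6306 -0.2213] 0.0288 240
lens top maxz 0.080 box [[0.597, -0.246], [0.657, -0.188]] mid [ 0.6268 -0.2169] sidefit [ 0.6271 -0.2182] 0.0297 117
flash side maxz 0.126 box [[0.496, 0.248], [0.638, 0.469]] mid [0.567  0.3583] sidefit [0.5846 0.3549] 0.108 1070
flash top maxz 0.127 box [[0.491, 0.249], [0.597, 0.354]] mid [0.5442 0.3015] sidefit [0.5492 0.308 ] 0.0592 489
tube tri (array([0.5499, 0.3035, 0.1166]), np.float64(0.0085)) dome top tri (array([ 0.4327, -0.221 ,  0.0747]), np.float64(0.008))
[[0.5421 0.301  0.129 ]]
[[0.5512 0.2953 0.1236]]
[[ 0.4301 -0.2193  0.0734]]
```

View pics/crop.png

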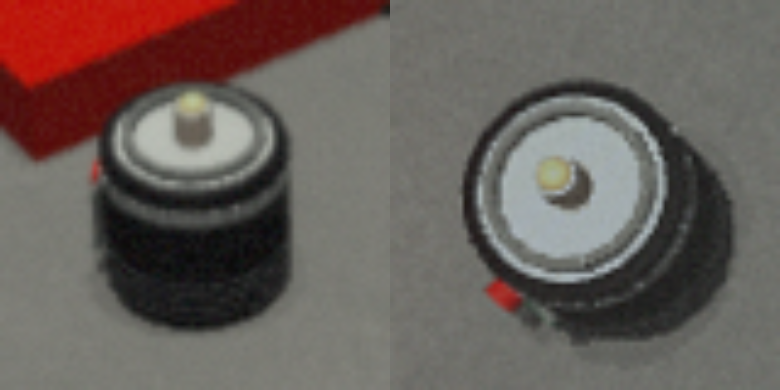

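Crops: the tube stands at the centre of the white seat, with the grey rim around it (left crop centre ≈ side (308,103), right ≈ top (187,168)). I'll pin down the flash centre and work out the first moves.

```bash
cat > w.py <<'E'
from h import *
def go(*pts, start=None):
    s=r.read_state(); Rt=R.from_quat(s["orientation"]); p=np.array(s["eef_pos"])
    print("t",round(float(s["time"]),2),"tcp",p.round(4),"j",np.round(s["joint_pos"],2),"F",np.round(s["force"],1),"op",round(float(s["opening"]),4),"tilt z",Rt.as_matrix()[:,2].round(4),"yax",Rt.as_matrix()[:,1].round(3))
    for q in pts: print(q,"->",(Rt.inv().apply(np.array(q)-p)/.04).round(2))
E
python3 - <<'E'
from m import *; from w import go
S,T=cam("side"),cam("top")
for n,c,p in(("side",S,(309,112)),("top",T,(188,170))):
    P=cloud(c,near(c,p,36)); d=np.hypot(*(P[:,:2]-[.547,.303]).T); P=P[d<.075]
    H=P[(P[:,2]>.088)&(P[:,2]<.114)]; (cx,cy),rad=cv2.minEnclosingCircle(H[:,:2].astype(np.float32))
    box=np.percentile(H[:,:2],[.5,99.5],axis=0)
    U=P[(P[:,2]>.12)&(P[:,2]<.14)]; se=H[np.hypot(*(H[:,:2]-[cx,cy]).T)<.03]
    print(n,"circle",round(cx,4),round(cy,4),"r",round(rad,4),"box",box.mean(0).round(4),(box[1]-box[0]).round(3),"tube",U.mean(0).round(4),len(U),"seat z",np.median(se[:,2]).round(4))
def tri(a,b):
    da,db=rays(S,[a])[0],rays(T,[b])[0]; s=np.linalg.lstsq(np.c_[da,-db],T["o"]-S["o"],rcond=None)[0]
    pa,pb=S["o"]+s[0]*da,T["o"]+s[1]*db; return ((pa+pb)/2).round(4),np.linalg.norm(pa-pb).round(4)
print("rim tri",tri((308,103.5),(187.3,168.3)),plane(S,[(308,103.5)],.106).round(4),plane(T,[(187.3,168.3)],.106).round(4))
go((.45,.40,.26),(.56,.15,.26),(.4345,-.2235,.20))
E
```

```text
side circle 0.5514 0.3019 r 0.0567 box [0.5504 0.3024] [0.107 0.108] tube [0.5505 0.2996 0.1261] 37 seat z 0.1017
top circle 0.5472 0.3036 r 0.0564 box [0.5461 0.3024] [0.106 0.106] tube [0.5462 0.3036 0.1255] 75 seat z 0.1008
rim tri (array([0.5489, 0.3031, 0.0991]), np.float64(0.0032)) [[0.5475 0.295  0.106 ]] [[0.5453 0.301  0.106 ]]
t 0.3 tcp [0.1514 0.6062 0.231 ] j [-1.29  0.69 -0.19  1.57  0.16  0.9  -0.22] F [ 0.1 -0.2 -0.1] op 0.085 tilt z [-1.e-04 -5.e-04 -1.e+00] yax [ 0.242  0.97  -0.001]
(0.45, 0.4, 0.26) -> [-8.49 -3.19 -0.72]
(0.56, 0.15, 0.26) -> [-12.67  -8.59  -0.72]
(0.4345, -0.2235, 0.2) -> [-11.89 -18.41   0.79]
```

Flash centre ≈ (0.549, 0.302), seat at 0.101 m (expected 0.100). Both cameras agree within 4 mm. I'll go around, high above everything.

move_arm([
  {"x": -8.5, "y": -3.2, "z": -0.7, "grip": 85},
  {"x": -8.5, "y": -3.2, "z": -0.7},
  {"x": -8.5, "y": -3.2, "z": -0.7},
  {"x": -8.5, "y": -3.2, "z": -0.7},
  {"x": -8.5, "y": -3.2, "z": -0.7},
  {"x": -8.5, "y": -3.2, "z": -0.7},
  {"x": -8.5, "y": -3.2, "z": -0.7},
  {"x": -8.5, "y": -3.2, "z": -0.7},
  {"x": -12.7, "y": -8.6, "z": -0.7},
  {"x": -12.7, "y": -8.6, "z": -0.7},
])

```text
invalid input
```

```bash
python3 -c "
from w import *
go((.56,.15,.26),(.4345,-.2235,.20))"
```

```text
t 0.3 tcp [0.1514 0.6062 0.231 ] j [-1.29  0.69 -0.19  1.57  0.16  0.9  -0.22] F [ 0.1 -0.2 -0.1] op 0.085 tilt z [-1.e-04 -5.e-04 -1.e+00] yax [ 0.242  0.97  -0.001]
(0.56, 0.15, 0.26) -> [-12.67  -8.59  -0.72]
(0.4345, -0.2235, 0.2) -> [-11.89 -18.41   0.79]
```

move_arm([
  {"x": -0.9, "y": -0.3, "z": -0.1, "rx": 0, "ry": 0, "rz": 0, "grip": 85},
  {"x": -8.5, "y": -3.2, "z": -0.7, "rx": 0, "ry": 0, "rz": 0, "grip": 85},
])

```text
time: 0.47
eef_pos: [0.2144, 0.564, 0.2383]
orientation: [0.118, 0.993, 0.001, -0.001]
force: [1.5, 0.2, 0.4]
opening: 0.0851
grip_force: 0.0
```

move_arm([
  {"x": -6.7, "y": -2.6, "z": -0.5, "rx": 0, "ry": 0, "rz": 0, "grip": 85},
  {"x": -6.7, "y": -2.6, "z": -0.5, "rx": 0, "ry": 0, "rz": 0, "grip": 85},
  {"x": -6.7, "y": -2.6, "z": -0.5, "rx": 0, "ry": 0, "rz": 0, "grip": 85},
  {"x": -6.7, "y": -2.6, "z": -0.5, "rx": 0, "ry": 0, "rz": 0, "grip": 85},
  {"x": -6.7, "y": -2.6, "z": -0.5, "rx": 0, "ry": 0, "rz": 0, "grip": 85},
  {"x": -6.7, "y": -2.6, "z": -0.5, "rx": 0, "ry": 0, "rz": 0, "grip": 85},
  {"x": -10.9, "y": -8.0, "z": -0.5, "rx": 0, "ry": 0, "rz": 0, "grip": 85},
  {"x": -10.9, "y": -8.0, "z": -0.5, "rx": 0, "ry": 0, "rz": 0, "grip": 85},
  {"x": -10.9, "y": -8.0, "z": -0.5, "rx": 0, "ry": 0, "rz": 0, "grip": 85},
  {"x": -10.9, "y": -8.0, "z": -0.5, "rx": 0, "ry": 0, "rz": 0, "grip": 85},
])

```text
time: 1.3
eef_pos: [0.4989, 0.2686, 0.2572]
orientation: [0.122, 0.993, 0.0, 0.0]
force: [0.9, -0.0, -0.2]
opening: 0.0849
grip_force: 0.0
```

```bash
python3 -c "
from w import *
go((.56,.15,.26),(.4345,-.2235,.20))"
```

```text
t 1.3 tcp [0.4989 0.2686 0.2572] j [-0.43  0.58 -0.25  1.71  0.18  0.87  0.58] F [ 0.9 -0.  -0.2] op 0.0849 tilt z [ 1.e-04  1.e-04 -1.e+00] yax [0.242 0.97  0.   ]
(0.56, 0.15, 0.26) -> [-2.2  -2.51 -0.07]
(0.4345, -0.2235, 0.2) -> [ -1.42 -12.33   1.43]
```

move_arm([
  {"x": -1.4, "y": -12.3, "z": 1.2, "rx": 0, "ry": 0, "rz": 0, "grip": 85},
  {"x": -1.4, "y": -12.3, "z": 1.2, "rx": 0, "ry": 0, "rz": 0, "grip": 85},
  {"x": -1.4, "y": -12.3, "z": 1.2, "rx": 0, "ry": 0, "rz": 0, "grip": 85},
  {"x": -1.4, "y": -12.3, "z": 1.2, "rx": 0, "ry": 0, "rz": 0, "grip": 85},
  {"x": -1.4, "y": -12.3, "z": 1.2, "rx": 0, "ry": 0, "rz": 0, "grip": 85},
  {"x": -1.4, "y": -12.3, "z": 1.2, "rx": 0, "ry": 0, "rz": 0, "grip": 85},
  {"x": -1.4, "y": -12.3, "z": 1.2, "rx": 0, "ry": 0, "rz": 0, "grip": 85},
  {"x": -1.4, "y": -12.3, "z": 1.2, "rx": 0, "ry": 0, "rz": 0, "grip": 85},
  {"x": -1.4, "y": -12.3, "z": 1.2, "rx": 0, "ry": 0, "rz": 0, "grip": 85},
  {"x": -1.4, "y": -12.3, "z": 1.2, "rx": 0, "ry": 0, "rz": 0, "grip": 85},
])

```text
time: 2.13
eef_pos: [0.4434, -0.1425, 0.2169]
orientation: [0.122, 0.993, -0.0, 0.0]
force: [1.7, -0.5, 0.0]
opening: 0.085
grip_force: 0.0
```

```bash
python3 -c "
from w import *
go((.4345,-.2235,.14))"
```

```text
t 2.13 tcp [ 0.4434 -0.1425  0.2169] j [ 0.4   0.52 -0.28  2.04  0.24  0.61  1.28] F [ 1.7 -0.5  0. ] op 0.085 tilt z [ 6.e-04 -1.e-04 -1.e+00] yax [0.242 0.97  0.   ]
(0.4345, -0.2235, 0.14) -> [-0.27 -2.02  1.92]
```

move_arm([
  {"x": -0.3, "y": -2.0, "z": 0, "rx": 0, "ry": 0, "rz": 0, "grip": 85},
  {"x": -0.3, "y": -2.0, "z": 0, "rx": 0, "ry": 0, "rz": 0, "grip": 85},
  {"x": -0.3, "y": -2.0, "z": 1.0, "rx": 0, "ry": 0, "rz": 0, "grip": 85},
  {"x": -0.3, "y": -2.0, "z": 1.9, "rx": 0, "ry": 0, "rz": 0, "grip": 85},
  {"x": -0.3, "y": -2.0, "z": 1.9, "rx": 0, "ry": 0, "rz": 0, "grip": 85},
  {"x": -0.3, "y": -2.0, "z": 1.9, "rx": 0, "ry": 0, "rz": 0, "grip": 85},
])

```text
time: 2.63
eef_pos: [0.4351, -0.2204, 0.1401]
orientation: [0.122, 0.993, 0.001, -0.002]
force: [0.6, 0.2, 0.6]
opening: 0.0855
grip_force: 0.0
```

```bash
python3 -c "
from w import *
go((.4345,-.2235,.14),(.4345,-.2235,.023))
S,T=cam('side'),cam('top')
cv2.imwrite('pics/above.png',np.hstack([cv2.resize(S['img'][200:330,290:420],(390,390)),cv2.resize(T['img'][150:280,340:470],(390,390))]))"
```

```text
t 2.63 tcp [ 0.4351 -0.2204  0.1401] j [ 0.51  0.67 -0.22  2.05  0.32  0.45  1.37] F [0.6 0.2 0.6] op 0.0855 tilt z [-0.0038  0.0018 -1.    ] yax [0.242 0.97  0.001]
(0.4345, -0.2235, 0.14) -> [-0.01 -0.08  0.  ]
(0.4345, -0.2235, 0.023) -> [-0.02 -0.08  2.93]
```

View pics/above.png

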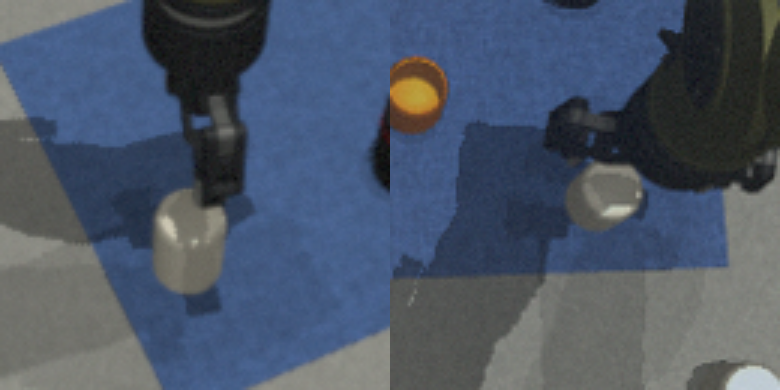

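The gripper hangs over the dome in both crops: dome at crop (188,240) and (605,197), fingertips just above it. Nothing else is near. Descending, then closing lightly.

move_arm([
  {"x": 0, "y": -0.1, "z": 0.7, "rx": 0, "ry": 0, "rz": 0, "grip": 85},
  {"x": 0, "y": -0.1, "z": 1.4, "rx": 0, "ry": 0, "rz": 0, "grip": 85},
  {"x": 0, "y": -0.1, "z": 2.1, "rx": 0, "ry": 0, "rz": 0, "grip": 85},
  {"x": 0, "y": -0.1, "z": 2.6, "rx": 0, "ry": 0, "rz": 0, "grip": 85},
  {"x": 0, "y": -0.1, "z": 2.9, "rx": 0, "ry": 0, "rz": 0, "grip": 85},
  {"x": 0, "y": -0.1, "z": 2.9, "rx": 0, "ry": 0, "rz": 0, "grip": 85},
  {"x": 0, "y": -0.1, "z": 2.9, "rx": 0, "ry": 0, "rz": 0, "grip": 85},
])

```text
time: 3.32
eef_pos: [0.4367, -0.2249, 0.0263]
orientation: [0.121, 0.993, -0.0, 0.001]
force: [-1.5, 0.2, 0.1]
opening: 0.0847
grip_force: 0.0
```

```bash
python3 -c "
from w import *
go((.4345,-.2235,.023))"
```

```text
t 3.32 tcp [ 0.4367 -0.2249  0.0263] j [ 0.43  0.89 -0.08  2.1   0.4   0.16  1.31] F [-1.5  0.2  0.1] op 0.0847 tilt z [ 2.3e-03 -8.0e-04 -1.0e+00] yax [ 0.241  0.97  -0.   ]
(0.4345, -0.2235, 0.023) -> [0.06 0.02 0.08]
```

move_arm([
  {"x": 0, "y": 0, "z": 0, "rx": 0, "ry": 0, "rz": 0, "grip": 70},
  {"x": 0, "y": 0, "z": 0, "rx": 0, "ry": 0, "rz": 0, "grip": 62},
  {"x": 0, "y": 0, "z": 0, "rx": 0, "ry": 0, "rz": 0, "grip": 57},
  {"x": 0, "y": 0, "z": 0, "rx": 0, "ry": 0, "rz": 0, "grip": 54},
  {"x": 0, "y": 0, "z": 0, "rx": 0, "ry": 0, "rz": 0, "grip": 50},
  {"x": 0, "y": 0, "z": 0, "rx": 0, "ry": 0, "rz": 0, "grip": 45},
  {"x": 0, "y": 0, "z": 0, "rx": 0, "ry": 0, "rz": 0, "grip": 45},
  {"x": 0, "y": 0, "z": 0, "rx": 0, "ry": 0, "rz": 0, "grip": 45},
  {"x": 0, "y": 0, "z": 0, "rx": 0, "ry": 0, "rz": 0, "grip": 45},
], squeeze=25)

```text
time: 4.07
eef_pos: [0.4358, -0.2248, 0.0258]
orientation: [0.122, 0.993, 0.0, 0.001]
force: [0.9, 1.4, 8.0]
opening: 0.0501
grip_force: 24.9
```

move_arm([
  {"x": 0, "y": 0, "z": -0.15, "rx": 0, "ry": 0, "rz": 0, "grip": 45},
  {"x": 0, "y": 0, "z": -0.4, "rx": 0, "ry": 0, "rz": 0, "grip": 45},
  {"x": 0, "y": 0, "z": -0.8, "rx": 0, "ry": 0, "rz": 0, "grip": 45},
  {"x": 0, "y": 0, "z": -1.4, "rx": 0, "ry": 0, "rz": 0, "grip": 45},
  {"x": 0, "y": 0, "z": -2.1, "rx": 0, "ry": 0, "rz": 0, "grip": 45},
  {"x": 0, "y": 0, "z": -2.9, "rx": 0, "ry": 0, "rz": 0, "grip": 45},
  {"x": 0, "y": 0, "z": -3.7, "rx": 0, "ry": 0, "rz": 0, "grip": 45},
  {"x": 0, "y": 0, "z": -4.5, "rx": 0, "ry": 0, "rz": 0, "grip": 45},
  {"x": 0, "y": 0, "z": -5.2, "rx": 0, "ry": 0, "rz": 0, "grip": 45},
  {"x": 0, "y": 0, "z": -5.6, "rx": 0, "ry": 0, "rz": 0, "grip": 45},
])

```text
time: 4.9
eef_pos: [0.4355, -0.2254, 0.2527]
orientation: [0.122, 0.992, -0.001, 0.002]
force: [1.3, 0.0, -1.7]
opening: 0.0502
grip_force: 27.1
```

```bash
python3 -c "
from w import *
go((.549,.302,.25),(.50,.0,.25))
S,T=cam('side'),cam('top')
cv2.imwrite('pics/lift.png',S['img'][100:350,200:480])"
```

```text
t 4.9 tcp [ 0.4355 -0.2254  0.2527] j [ 0.6   0.49 -0.33  1.93  0.23  0.75  1.46] F [ 1.3  0.  -1.7] op 0.0502 tilt z [ 0.0038 -0.002  -1.    ] yax [ 0.243  0.97  -0.001]
(0.549, 0.302, 0.25) -> [ 0.45 13.48  0.05]
(0.5, 0.0, 0.25) -> [-0.19  5.86  0.06]
```

View pics/lift.png

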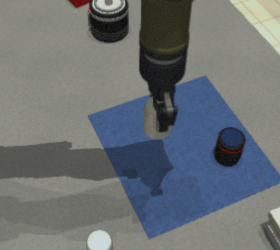

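The dome is held in the gripper (crop (160,118)), upright. The lens and second white dome are untouched. Carrying it to above the flash head.

move_arm([
  {"x": 0, "y": 0.3, "z": 0, "rx": 0, "ry": 0, "rz": 0, "grip": 45},
  {"x": 0, "y": 0.8, "z": 0, "rx": 0, "ry": 0, "rz": 0, "grip": 45},
  {"x": 0.1, "y": 1.5, "z": 0, "rx": 0, "ry": 0, "rz": 0, "grip": 45},
  {"x": 0.1, "y": 2.3, "z": 0, "rx": 0, "ry": 0, "rz": 0, "grip": 45},
  {"x": 0.1, "y": 3.1, "z": 0, "rx": 0, "ry": 0, "rz": 0, "grip": 45},
  {"x": 0.1, "y": 3.9, "z": 0, "rx": 0, "ry": 0, "rz": 0, "grip": 45},
  {"x": 0.2, "y": 4.7, "z": 0, "rx": 0, "ry": 0, "rz": 0, "grip": 45},
  {"x": 0.2, "y": 5.5, "z": 0, "rx": 0, "ry": 0, "rz": 0, "grip": 45},
  {"x": 0.2, "y": 6.3, "z": 0, "rx": 0, "ry": 0, "rz": 0, "grip": 45},
  {"x": 0.2, "y": 7.1, "z": 0, "rx": 0, "ry": 0, "rz": 0, "grip": 45},
])

```text
time: 5.83
eef_pos: [0.4945, 0.0547, 0.2473]
orientation: [0.122, 0.993, -0.001, -0.002]
force: [-0.2, -0.4, -1.5]
opening: 0.0506
grip_force: 27.0
```

move_arm([
  {"x": 0, "y": 0.8, "z": 0, "rx": 0, "ry": 0, "rz": 0, "grip": 45},
  {"x": 0.1, "y": 1.6, "z": 0, "rx": 0, "ry": 0, "rz": 0, "grip": 45},
  {"x": 0.1, "y": 2.4, "z": 0, "rx": 0, "ry": 0, "rz": 0, "grip": 45},
  {"x": 0.1, "y": 3.2, "z": 0, "rx": 0, "ry": 0, "rz": 0, "grip": 45},
  {"x": 0.2, "y": 4.0, "z": 0, "rx": 0, "ry": 0, "rz": 0, "grip": 45},
  {"x": 0.2, "y": 4.8, "z": 0, "rx": 0, "ry": 0, "rz": 0, "grip": 45},
  {"x": 0.2, "y": 5.5, "z": 0, "rx": 0, "ry": 0, "rz": 0, "grip": 45},
  {"x": 0.2, "y": 6.0, "z": 0, "rx": 0, "ry": 0, "rz": 0, "grip": 45},
  {"x": 0.2, "y": 6.3, "z": 0, "rx": 0, "ry": 0, "rz": 0, "grip": 45},
  {"x": 0.2, "y": 6.4, "z": 0, "rx": 0, "ry": 0, "rz": 0, "grip": 45},
])

```text
time: 6.67
eef_pos: [0.5482, 0.3064, 0.2467]
orientation: [0.12, 0.993, -0.0, -0.002]
force: [-0.5, 0.6, -1.5]
opening: 0.0501
grip_force: 27.0
```

```bash
python3 -c "
from w import *
go((.549,.302,.25),(.549,.302,.19))
S,T=cam('side'),cam('top')
for c,p in((S,None),(T,None)):
    # held-dome pixels: depth cloud between z .2 and .29 near tool
    v,u=np.nonzero(c['range_z']>0); P=depth(c,np.c_[u,v]); k=(np.hypot(P[:,0]-.549,P[:,1]-.302)<.06)&(P[:,2]>.19)&(P[:,2]<.32)
    col=c['img'][v,u].astype(int); w=k&(col.min(1)>95); print(w.sum(),P[w].min(0).round(3) if w.any() else '',P[w].max(0).round(3) if w.any() else '', (np.median(u[w]),np.median(v[w])))
cv2.imwrite('pics/over.png',np.hstack([cv2.resize(S['img'][30:160,240:370],(390,390)),cv2.resize(T['img'][90:220,110:240],(390,390))]))"
```

```text
t 6.67 tcp [0.5482 0.3064 0.2467] j [-0.43  0.68 -0.28  1.53  0.21  0.96  0.56] F [-0.5  0.6 -1.5] op 0.0501 tilt z [-3.9e-03  3.0e-04 -1.0e+00] yax [ 0.238  0.971 -0.001]
(0.549, 0.302, 0.25) -> [-0.05 -0.1  -0.08]
(0.549, 0.302, 0.19) -> [-0.05 -0.1   1.42]
2 [0.53  0.295 0.288] [0.532 0.296 0.29 ] (np.float64(299.5), np.float64(46.5))
32 [0.524 0.245 0.223] [0.545 0.306 0.309] (np.float64(158.0), np.float64(150.0))
```

View pics/over.png

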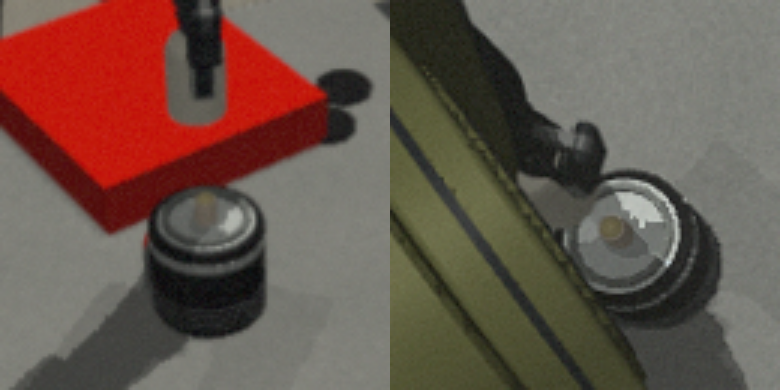

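The dome hangs upright above the flash head (side crop edges x 166–228, lower edge ≈ y 113–125; seat below at (207,215)). Checking the held dome's position against the seat with the same camera.

```bash
python3 -c "
from w import *
S=cam('side')
print('edge centre',plane(S,[(240+197/3,30+113/3)],.221).round(4),'rim centre',plane(S,[(308,103.5)],.106).round(4))
P=S['img'][55:72,285:325].astype(int)
for y in (55,60,65): print(y,S['img'][y,290:322].sum(1).astype(int)//3, S['img'][y,290:322,2].astype(int)-S['img'][y,290:322,0])
v,u=np.nonzero(S['range_z']>0); X=depth(S,np.c_[u,v]); k=(np.hypot(X[:,0]-.549,X[:,1]-.302)<.045)&(X[:,2]>.21)&(X[:,2]<.29)
Q=X[k]; print(len(Q),Q.min(0).round(3),Q.max(0).round(3)); b=Q[Q[:,2]<.25]; print(np.percentile(b,[1,99],axis=0).round(4))
from m import fit; print(fit(Q[Q[:,2]<.236]))
"
```

```text
edge centre [[0.5465 0.2986 0.221 ]] rim centre [[0.5475 0.295  0.106 ]]
55 [76 77 74 74 78 86 89 89 88 87 90 92 93 79 69 48 29 25 18 26 25 49 78 88
 84 89 80 76 76 74 73 77] [185 185 184 184 181 134  33  11   9  10  11  12  12   7   2  -1   0  -6
 -10  -2  -2   0   6   8  11  43 160 183 186 183 183 185]
60 [75 76 79 76 76 80 86 91 86 88 93 92 94 83 66 55 27 22 16 19 23 47 71 84
 86 92 80 74 78 75 78 77] [185 185 183 185 184 168  46  14  12   9  11   9  13  10   4   0  -3  -6
  -5   6   5   1   7  10  12  36 144 182 186 184 187 184]
65 [74 80 79 77 80 83 88 86 89 93 92 91 93 96 93 93 94 94 93 91 93 92 90 88
 86 87 83 78 76 75 74 79] [185 184 180 186 181 167  81  19  11  12  12  11  10  13  11  11  11  13
  13  13  11  10  10   9  13  32 124 183 181 181 183 182]
426 [0.522 0.261 0.22 ] [0.575 0.316 0.29 ]
[[0.5223 0.2744 0.2209]
 [0.5683 0.3059 0.2497]]
(array([0.547333  , 0.29951786]), np.float64(0.023184279098867017))
```

move_arm([
  {"x": -0.08, "y": 0, "z": 0.4, "rx": 0, "ry": 0, "rz": 0, "grip": 45},
  {"x": -0.08, "y": 0, "z": 0.9, "rx": 0, "ry": 0, "rz": 0, "grip": 45},
  {"x": -0.08, "y": 0, "z": 1.4, "rx": 0, "ry": 0, "rz": 0, "grip": 45},
  {"x": -0.08, "y": 0, "z": 1.8, "rx": 0, "ry": 0, "rz": 0, "grip": 45},
  {"x": -0.08, "y": 0, "z": 2.1, "rx": 0, "ry": 0, "rz": 0, "grip": 45},
  {"x": -0.08, "y": 0, "z": 2.35, "rx": 0, "ry": 0, "rz": 0, "grip": 45},
  {"x": -0.08, "y": 0, "z": 2.5, "rx": 0, "ry": 0, "rz": 0, "grip": 45},
  {"x": -0.08, "y": 0, "z": 2.55, "rx": 0, "ry": 0, "rz": 0, "grip": 45},
  {"x": -0.08, "y": 0, "z": 2.55, "rx": 0, "ry": 0, "rz": 0, "grip": 45},
  {"x": -0.08, "y": 0, "z": 2.55, "rx": 0, "ry": 0, "rz": 0, "grip": 45},
])

```text
time: 7.65
eef_pos: [0.5541, 0.3023, 0.1477]
orientation: [0.122, 0.993, 0.0, 0.001]
force: [0.4, -0.3, -0.3]
opening: 0.0502
grip_force: 27.0
```

```bash
python3 -c "
from w import *
from m import fit
go((.551,.3055,.1268))
S,T=cam('side'),cam('top')
X=cloud(S,np.ones((400,640),bool)); k=(np.hypot(X[:,0]-.549,X[:,1]-.302)<.032)&(X[:,2]>.125)&(X[:,2]<.15)
print(fit(X[k]),k.sum())
cv2.imwrite('pics/low.png',np.hstack([cv2.resize(S['img'][70:150,269:349],(390,390)),cv2.resize(T['img'][130:210,150:230],(390,390))]))"
```

```text
t 7.65 tcp [0.5541 0.3023 0.1477] j [-0.44  0.8  -0.25  1.62  0.26  0.75  0.52] F [ 0.4 -0.3 -0.3] op 0.0502 tilt z [ 1.1e-03  8.0e-04 -1.0e+00] yax [0.243 0.97  0.001]
(0.551, 0.3055, 0.1268) -> [0.09 0.06 0.52]
(array([0.55395309, 0.30037421]), np.float64(0.023840772567027695)) 136
```

View pics/low.png

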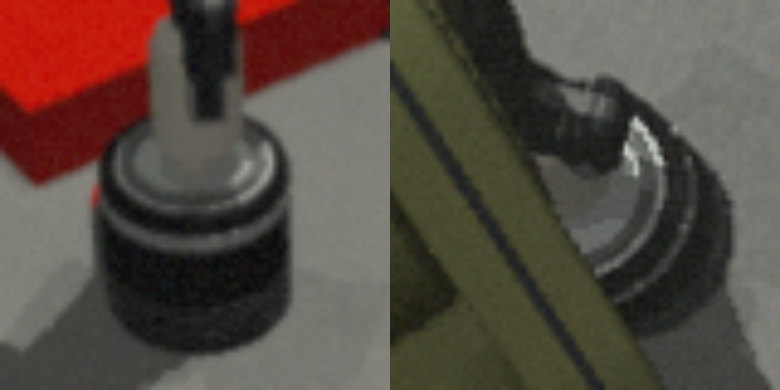

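The dome is just above the seat, about 1–2 mm to the right of the rim's centre (dome mid x 196, rim mid x 193 in the crop). I'll correct that and approach gently.

move_arm([
  {"x": 0.06, "y": 0.02, "z": 0.1, "rx": 0, "ry": 0, "rz": 0, "grip": 45},
  {"x": 0.06, "y": 0.02, "z": 0.2, "rx": 0, "ry": 0, "rz": 0, "grip": 45},
  {"x": 0.06, "y": 0.02, "z": 0.3, "rx": 0, "ry": 0, "rz": 0, "grip": 45},
  {"x": 0.06, "y": 0.02, "z": 0.36, "rx": 0, "ry": 0, "rz": 0, "grip": 45},
  {"x": 0.06, "y": 0.02, "z": 0.4, "rx": 0, "ry": 0, "rz": 0, "grip": 45},
  {"x": 0.06, "y": 0.02, "z": 0.4, "rx": 0, "ry": 0, "rz": 0, "grip": 45},
])

```text
time: 8.25
eef_pos: [0.5512, 0.3031, 0.1304]
orientation: [0.122, 0.993, -0.0, -0.0]
force: [-0.6, -0.5, -1.6]
opening: 0.0499
grip_force: 27.0
```

move_arm([
  {"x": 0, "y": 0, "z": 0.02, "rx": 0, "ry": 0, "rz": 0, "grip": 45},
  {"x": 0, "y": 0, "z": 0.03, "rx": 0, "ry": 0, "rz": 0, "grip": 45},
  {"x": 0, "y": 0, "z": 0.03, "rx": 0, "ry": 0, "rz": 0, "grip": 45},
])

```text
time: 8.5
eef_pos: [0.5515, 0.3034, 0.1298]
orientation: [0.122, 0.993, 0.0, 0.0]
force: [-0.6, -0.0, -2.7]
opening: 0.0503
grip_force: 27.0
```

move_arm([
  {"x": 0, "y": 0, "z": 0.02, "rx": 0, "ry": 0, "rz": 0, "grip": 45},
  {"x": 0, "y": 0, "z": 0.03, "rx": 0, "ry": 0, "rz": 0, "grip": 45},
  {"x": 0, "y": 0, "z": 0.03, "rx": 0, "ry": 0, "rz": 0, "grip": 45},
])

```text
time: 8.75
eef_pos: [0.5514, 0.3033, 0.1285]
orientation: [0.122, 0.993, -0.0, -0.0]
force: [-0.9, -0.7, -1.4]
opening: 0.0501
grip_force: 27.0
```

```bash
python3 -c "
from w import *
go()"
```

```text
t 8.75 tcp [0.5514 0.3033 0.1285] j [-0.45  0.83 -0.24  1.64  0.27  0.71  0.51] F [-0.9 -0.7 -1.4] op 0.0501 tilt z [-1.e-04 -0.e+00 -1.e+00] yax [ 0.242  0.97  -0.   ]
```

move_arm([
  {"x": 0, "y": 0, "z": 0.02, "rx": 0, "ry": 0, "rz": 0, "grip": 45},
  {"x": 0, "y": 0, "z": 0.03, "rx": 0, "ry": 0, "rz": 0, "grip": 45},
  {"x": 0, "y": 0, "z": 0.03, "rx": 0, "ry": 0, "rz": 0, "grip": 45},
])

```text
time: 9.0
eef_pos: [0.5514, 0.3033, 0.1272]
orientation: [0.122, 0.993, -0.0, -0.0]
force: [0.1, -1.0, -2.0]
opening: 0.0502
grip_force: 27.0
```

move_arm([
  {"x": 0, "y": 0, "z": 0.01, "rx": 0, "ry": 0, "rz": 0, "grip": 45},
  {"x": 0, "y": 0, "z": 0.02, "rx": 0, "ry": 0, "rz": 0, "grip": 45},
  {"x": 0, "y": 0, "z": 0.02, "rx": 0, "ry": 0, "rz": 0, "grip": 45},
])

```text
time: 9.25
eef_pos: [0.5514, 0.3033, 0.1264]
orientation: [0.122, 0.993, -0.0, -0.0]
force: [0.6, -0.8, -2.1]
opening: 0.0505
grip_force: 27.0
```

move_arm([
  {"x": 0, "y": 0, "z": 0.01, "rx": 0, "ry": 0, "rz": 0, "grip": 45},
  {"x": 0, "y": 0, "z": 0.02, "rx": 0, "ry": 0, "rz": 0, "grip": 45},
  {"x": 0, "y": 0, "z": 0.02, "rx": 0, "ry": 0, "rz": 0, "grip": 45},
])

```text
time: 9.5
eef_pos: [0.5515, 0.3034, 0.1259]
orientation: [0.122, 0.993, 0.0, 0.0]
force: [0.3, -1.0, -0.1]
opening: 0.0503
grip_force: 27.1
```

move_arm([
  {"x": 0, "y": 0, "z": 0.01, "rx": 0, "ry": 0, "rz": 0, "grip": 45},
  {"x": 0, "y": 0, "z": 0.01, "rx": 0, "ry": 0, "rz": 0, "grip": 45},
  {"x": 0, "y": 0, "z": 0.01, "rx": 0, "ry": 0, "rz": 0, "grip": 45},
])

```text
time: 9.75
eef_pos: [0.5515, 0.3034, 0.1259]
orientation: [0.122, 0.993, 0.0, 0.0]
force: [-2.3, -1.6, 5.2]
opening: 0.0503
grip_force: 27.6
```

It's seated with about 7 N of contact. Opening the fingers gradually.

move_arm([
  {"x": 0, "y": 0, "z": 0, "rx": 0, "ry": 0, "rz": 0, "grip": 51},
  {"x": 0, "y": 0, "z": 0, "rx": 0, "ry": 0, "rz": 0, "grip": 54},
  {"x": 0, "y": 0, "z": 0, "rx": 0, "ry": 0, "rz": 0, "grip": 58},
  {"x": 0, "y": 0, "z": 0, "rx": 0, "ry": 0, "rz": 0, "grip": 64},
  {"x": 0, "y": 0, "z": 0, "rx": 0, "ry": 0, "rz": 0, "grip": 72},
  {"x": 0, "y": 0, "z": 0, "rx": 0, "ry": 0, "rz": 0, "grip": 80},
  {"x": 0, "y": 0, "z": 0, "rx": 0, "ry": 0, "rz": 0, "grip": 80},
  {"x": 0, "y": 0, "z": 0, "rx": 0, "ry": 0, "rz": 0, "grip": 80},
])

```text
time: 10.42
eef_pos: [0.5515, 0.3034, 0.1253]
orientation: [0.122, 0.993, 0.0, 0.0]
force: [0.3, 0.2, -0.5]
opening: 0.0803
grip_force: 0.0
```

move_arm([
  {"x": 0, "y": 0, "z": -0.2, "rx": 0, "ry": 0, "rz": 0, "grip": 80},
  {"x": 0, "y": 0, "z": -0.6, "rx": 0, "ry": 0, "rz": 0, "grip": 80},
  {"x": 0, "y": 0, "z": -1.2, "rx": 0, "ry": 0, "rz": 0, "grip": 80},
  {"x": 0, "y": 0, "z": -2.0, "rx": 0, "ry": 0, "rz": 0, "grip": 80},
  {"x": 0, "y": 0, "z": -2.8, "rx": 0, "ry": 0, "rz": 0, "grip": 80},
  {"x": 0, "y": 0, "z": -3.6, "rx": 0, "ry": 0, "rz": 0, "grip": 80},
  {"x": 0, "y": -1, "z": -3.8, "rx": 0, "ry": 0, "rz": 0, "grip": 80},
  {"x": 0, "y": -2, "z": -3.8, "rx": 0, "ry": 0, "rz": 0, "grip": 80},
  {"x": 0, "y": -3, "z": -3.8, "rx": 0, "ry": 0, "rz": 0, "grip": 80},
  {"x": 0, "y": -4, "z": -3.8, "rx": 0, "ry": 0, "rz": 0, "grip": 80},
])

```text
time: 11.25
eef_pos: [0.5121, 0.1466, 0.2783]
orientation: [0.122, 0.993, 0.0, 0.001]
force: [0.6, -1.0, 0.1]
opening: 0.0796
grip_force: 0.0
```

move_arm([
  {"x": 0, "y": -1, "z": 0, "rx": 0, "ry": 0, "rz": 0, "grip": 80},
  {"x": 0, "y": -1.5, "z": 0, "rx": 0, "ry": 0, "rz": 0, "grip": 80},
  {"x": 0, "y": -1.8, "z": 0, "rx": 0, "ry": 0, "rz": 0, "grip": 80},
  {"x": 0, "y": -1.8, "z": 0, "rx": 0, "ry": 0, "rz": 0, "grip": 80},
  {"x": 0, "y": -1.8, "z": 0, "rx": 0, "ry": 0, "rz": 0, "grip": 80},
])

```text
time: 11.67
eef_pos: [0.4958, 0.0795, 0.2779]
orientation: [0.122, 0.993, 0.001, 0.001]
force: [-0.3, 1.0, -0.1]
opening: 0.0798
grip_force: 0.0
```

```bash
python3 -c "
from m import *
from w import go
go()
S,T=cam('side'),cam('top')
for n,c,p in(('side',S,(309,100)),('top',T,(188,170))):
    P=cloud(c,near(c,p,40)); P=P[np.hypot(*(P[:,:2]-[.549,.302]).T)<.033]; k=(P[:,2]>.12)&(P[:,2]<.158); print(n,'maxz',np.percentile(P[:,2],99).round(4),fit(P[k]),k.sum())
a=cv2.resize(S['img'][60:150,264:354],(390,390)); b=cv2.resize(T['img'][125:215,145:235],(390,390))
cv2.imwrite('pics/end.png',np.hstack([a,b])); cv2.imwrite('pics/endS.png',S['img'])"
```

```text
t 11.67 tcp [0.4958 0.0795 0.2779] j [-0.04  0.48 -0.32  1.87  0.19  0.83  0.87] F [-0.3  1.  -0.1] op 0.0798 tilt z [ 0.0014  0.0016 -1.    ] yax [0.242 0.97  0.002]
side maxz 0.1736 (array([0.55111474, 0.30118689]), np.float64(0.023723554648902634)) 210
top maxz 0.1744 (array([0.54760969, 0.30376733]), np.float64(0.025456612038430217)) 159
```

View pics/end.png

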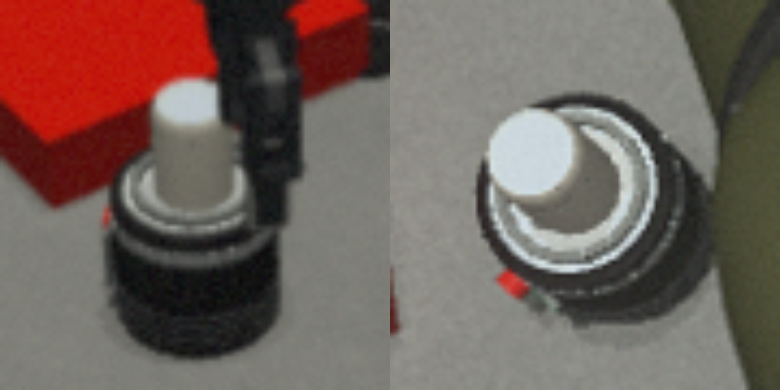

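View pics/endS.png

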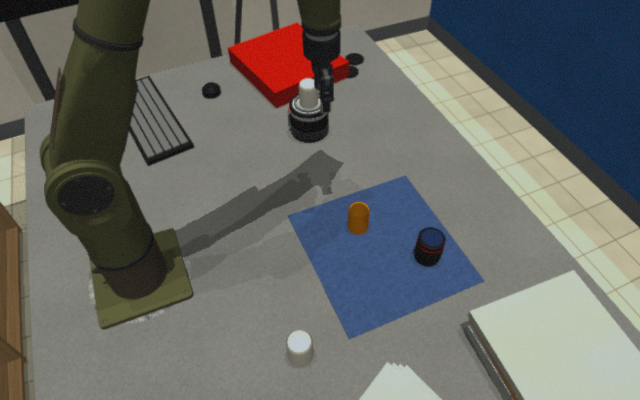

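The dome sits upright and centred inside the rim (end crops, dome top at (190,105) and (533,153)). Its top is at 0.174 m, as expected (0.101 + 0.072). The amber dome (358,218), the lens (430,246) and the second white dome (299,348) haven't moved, and the gripper is clear.

```bash
python3 -c "
from workcell import r
print(r.sign_off())"
```

```text
the job is handed in; nothing more can be done
None
```

The frosted dome sits open end down over the flash tube, flat and centred inside the rim; the amber dome and lens were left where they were, and the job was handed in at about 12 s.

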